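# Snap the closed end cover into a bearing housing with the fitting pusher

### The job

Close the blind end of the bolted-down bearing housing. Set the closed end cover (the one without a shaft hole) skirt down and level in the housing's mouth and let go of it, then take the cupped pusher from its sloping rest and press the cover straight down with it until it snaps fully home, its flange down on the housing. Put the pusher back in its rest the way it was; never push the cover in with the gripper itself, and leave the open cover where it lies.

Things in the scene. Friction and masses are not known exactly. Their poses are not given: they have to be found in the camera images.
- housing_mouth (a point): Centre of the bearing housing's mouth, level with its flat hub face (75 mm across), 60 mm above the bench; z up. Fixed. The recess is 55 mm in diameter, 19 mm deep, its edge chamfered 3 mm. Four sprung balls stand 3.5 mm out of its wall, 6.6 mm below the face: a cover just set in rests on them, its flange about 10 mm above the face; about 15 N straight down pushes it past them.
- housing: The grey cast bearing housing, fixed; origin at the centre of the underside, directly below the mouth. Hub 36 mm tall on a square flange 96 mm wide (top 24 mm above the bench), held by four bolts (heads up to 33 mm) on a steel plate 125 x 125 x 10 mm whose sides lie along its x and y axes. The shaft ends blind inside the recess.
- closed_cover_center (a point): Centre, half-way up, of the closed end cover (black, loose, lying skirt down, axis z up). 40 mm tall: skirt 52 mm in diameter (0 to 16 mm, lower edge chamfered to 47 mm, groove half-way up), flange 66 mm in diameter (16 to 19.5 mm), round ribbed hat 41 mm in diameter to grip (19.5 to 40 mm), closed on top. Fully home this centre is 4 mm above the mouth point; just set in, about 14 mm.
- closed_cover: The same closed cover, about 0.06 kg; origin at the centre of its underside, z up through the hat. Once past the balls they snap into its groove and hold it, the flange on the hub face.
- open_cover_center (a point): Centre, half-way up, of the open end cover: the same sizes as the closed one, but with a 27 mm shaft hole in the top of its hat. Not wanted here. The two may lie in either order, at least 85 mm apart.
- pusher_center (a point): Middle of the pusher's length, on its axis; z runs along the axis from the open cup to the handle's end. 120 mm long: white nylon sleeve 60 mm in diameter and 40 mm long (rim 60 mm from this point along -z), shoulder up to 45 mm from the rim, then a bare round aluminium handle 26 mm in diameter to the end. Loose, leaning in its rest.
- pusher: The same pusher, about 0.25 kg; origin at the centre of the sleeve's rim, z along the axis to the handle's end. The cup inside the sleeve is 50 mm in diameter and 26 mm deep: it goes over the cover's hat and its rim bears on the cover's flange.
- rest_seat (a point): Where the centre of the sleeve's rim stands when the pusher is in its rest, 43 mm above the bench; z is the seated pusher's axis, 35 degrees off vertical, leaning to the rest's front (roughly to the robot's right, towards the housing); y level; x square to both, away from the vee. The pusher stands with its rim on a flat foot and leaves and returns along z.
- rest: The pusher's rest, dark steel, fixed; origin at the centre of the underside, z up, front along -x. Base plate 115 x 85 x 6 mm, a tilted foot 66 mm wide, and a 90 degree vee of angle iron, on the side to which the pusher leans, that reaches 40 mm up the sleeve (the seated sleeve lies against both its sides) and is open to the back and above.
There are look-alikes about, which are no part of the job. Leave any pink look-alike of the closed_cover alone.

How it is judged:
On the way, in this order (a step that is already met when the one before it is completed fails the run):
1. the closed cover sits level in the mouth, resting on the sprung balls, let go (horizontal distance between closed_cover_center and housing_mouth below 0.004 m and z of closed_cover_center in the frame of housing_mouth between 0.01 and 0.017 m and angle between closed_cover_center's own z axis and vertical below 0.1 rad and contact force between the fingers and closed_cover below 0.2 N), for 0.2 s.
2. the pusher bears on the cover while it still stands proud (contact force between pusher and closed_cover above 4 N and z of closed_cover_center in the frame of housing_mouth above 0.008 m and horizontal distance between closed_cover_center and housing_mouth below 0.004 m).
3. the cover has snapped home (z of closed_cover_center in the frame of housing_mouth between 0.002 and 0.0058 m and horizontal distance between closed_cover_center and housing_mouth below 0.003 m and angle between closed_cover_center's own z axis and vertical below 0.05 rad), for 0.1 s.
At the end, for the whole second after the job is handed in: The closed cover is home in the housing: its flange within 1.8 mm of the hub face, centred within 3 mm, level within 3 degrees; the pusher stands in its rest, cup on the foot, within 10 mm across and 8 mm along of its place and within 7 degrees of the vee's axis, at rest and let go (all of step 3 and angle between the z axis of pusher_center and the z axis of rest_seat, either way round below 0.12 rad and x of pusher_center in the frame of rest_seat between -0.01 and 0.01 m and y of pusher_center in the frame of rest_seat between -0.01 and 0.01 m and z of pusher_center in the frame of rest_seat between 0.052 and 0.068 m and contact force between the fingers and pusher below 0.1 N and contact force between the fingers and closed_cover below 0.1 N and linear speed of pusher below 0.02 m/s); the robot touches nothing.
It fails at once if the cover is pushed into the recess by the gripper itself (contact force between the fingers and closed_cover above 2 N and z of closed_cover_center in the frame of housing_mouth between -0.02 and 0.01 m and horizontal distance between closed_cover_center and housing_mouth below 0.015 m).
It fails at once if the open cover is moved from where it lies (distance of open_cover_center from where it was at the start of the episode above 0.03 m).
It also fails if it takes over 54 s, if anything falls off the work surface, if the arm or the gripper's body presses on something with over 40 N, if the wrist force passes 120 N, or if a joint passes its speed limit or range.

### The arm

A 6-joint arm with a two-finger parallel gripper is mounted at the origin on a cart in front of the work surface, level with it; the furniture and walls round the work are solid. World frame = base frame: x ahead of the robot, y to its left, z up, the work surface at z = 0. Lengths are in m, angles in rad, forces in N, time in s.
With the tool pointing down it reaches from about 0.25 to 0.725 m from the base axis. Payload 4 kg.
Tool frame: the origin (TCP) lies between the finger pads; the fingertips stand 22 mm ahead of it and the grasp point (between the pads) lies 3 mm ahead of it; z points along the fingers, y is the line along which they close (so a half turn about z gives the same grasp; the last joint's range is limited). The gripper opens to 85 mm and grips with 20 to 120 N. Pads are 22 mm wide; open, the fingers measure 114 mm over their backs; the gripper's body (76 mm by 85 mm) begins 54 mm behind the grasp point. The pads swing forward as they close: fully open they stand 13 mm farther back than shut.
Start: joints at [-1.248, 0.241, 0.005, 1.335, 0, 1.571], TCP at [0.159, -0.474, 0.253] pointing down, gripper open.
Joint ranges: [-2.72, 2.72], [-1.05, 1.87], [-1.09, 1.28], [-1.99, 2.15], [-1.42, 1.44], [-3.14, 3.14]. Speed limits (rad/s): [2.79, 2.79, 3.14, 3.14, 3.14, 3.14].

### API

Orientations are given as a rotation vector (axis times angle).
In Python, from workcell import readout, viewer, ctrl gives the robot as it stands. The module is installed in compiled form; this text tells all that it offers.
- The arm moves only by the shell command python3 -m inch 'ROWS' [FORCE]. ROWS is JSON, a list of rows, each a list of 3 entries, a list of its own where there are three numbers: the shift along the tool's x, y, z each as a share of 20 cm, from -1 to 1, then the turn, a rotation vector about the tool's x, y, z each as a share of 360 degrees, from -1 to 1, then the closure, from -1 (fully open) to 1 (shut), so that 0 is half open. A call has exactly 5 rows; each row is the pose to reach, as a shift and turn from the pose commanded when the call began, along the tool's axes at that moment, turning the shorter way round; what a row does not reach only later rows make up. A row lasts 1/10 s, in which the tool goes at most 50 mm and 8.59 degrees, less where a joint would pass 70% of its speed; a pose out of reach is approached as far as the arm can. A call with a number of a shift or a turn outside -1 to 1 is refused whole. A call with a gripper value outside its range is refused whole. The fingers move at their own pace and stop on an object; FORCE is the grip in N (left out, the last holds). Time passes only in rows, so rows that repeat a pose let the fingers close, or fill a call up. It gives the time, the measured TCP pose, the force, the opening and the grip force at its end, in the units of the state.
- readout.get_obs(): the state, without advancing time (a new reading comes with each control period).
- viewer.snapshot(name): name is "side" or "top"; returns (picture, depth): 420x560x3 uint8, red, green, blue; 420x560 float32, m along the optical axis (not along the pixel's ray), 0 where there is no reading.
- viewer.camera_model(name): a dict with "intrinsics" (3x3 intrinsics, pixels), "dist_coeffs" ([k1, k2, p1, p2, k3] as OpenCV has them; the pictures are not rectified), "rvec" (rotation vector, rad) and "tvec" (3), from world to camera coordinates, as OpenCV has them. Camera axes: x right, y down, z forward; pixel columns grow to the right and rows downward; lengths in m; the calibration is good to about 2 mm. A picture is of the moment at which its call begins. camera_model takes no time and is no camera call.
- ctrl.finish_job(): hands the job in; it is judged then, once.
The state is a dict: "t": time; "joint_pos": joint angles; "joint_velocities": joint speeds; "effort": joint torques, N m; "tool_pos": TCP position; "ee_rot": TCP orientation; "force": force on the tool from outside, world axes, zero at the start; "torque": the same for the moment, N m; "gripper_width": finger opening in m; "grip_force": force on a finger pad.
Only numpy, scipy, OpenCV 4.12 (cv2) and the standard library are available. Lean on these libraries where they do the work, as an engineer would, in place of code of your own. Each camera call takes 0.05 s, during which the arm holds its last target. There are 200 camera calls.

## Working session

There is one attempt and no reset: what is moved stays moved. The work goes in short steps, Python scripts to look and compute and a shell command to move; the robot and the scene stay as the last step left them, time stands still between calls to the robot, and variables do not carry over. Pictures are saved under pics/ and viewed, at most 10 in all, crops included, and the job is handed in when it is done.

```bash
mkdir -p pics; python3 - <<'E'
from workcell import readout, viewer, ctrl
import cv2,numpy as np
for n in ["side","top"]:
    p,d=viewer.snapshot(n); cv2.imwrite(f"pics/{n}0.png",p[:,:,::-1]); np.save(f"pics/{n}0.npy",d)
    m=viewer.camera_model(n)
    R=cv2.Rodrigues(np.array(m["rvec"],float))[0]; print(n,m["intrinsics"],m["dist_coeffs"],-R.T@np.array(m["tvec"]).ravel(),R[2])
print(readout.get_obs())
E
```

```text
side [[538.69976969   0.         279.54221714]
 [  0.         538.69976969 211.68518675]
 [  0.           0.           1.        ]] [0.00512046 0.         0.         0.         0.        ] [-0.03295343  1.30541458  0.69020011] [ 0.35457214 -0.8492099  -0.39130698]
top [[431.78606007   0.         287.40518768]
 [  0.         431.78606007 210.75421399]
 [  0.           0.           1.        ]] [-0.06131264  0.          0.          0.          0.        ] [0.28800666 0.01537444 1.2843597 ] [ 0.1565341   0.00837539 -0.98763704]
{'t': 0.1, 'joint_pos': array([-1.24793767e+00,  2.41314381e-01,  3.82006820e-03,  1.33519536e+00,
        4.13699998e-06,  1.57080484e+00]), 'joint_velocities': array([ 3.49763132e-04, -2.39875117e-03,  4.55182858e-03, -6.12159859e-05,
       -2.94684870e-04,  8.91375252e-04]), 'effort': array([ 4.31468343e-04, -3.73138332e+01,  2.53010398e+01,  1.08469336e-02,
        5.44821694e-05, -3.87785590e-06]), 'tool_pos': array([ 0.15846886, -0.47365274,  0.25249872]), 'ee_rot': array([-3.09890444e+00, -5.04631746e-01,  4.71337412e-04]), 'force': array([ 0.656232  , -0.54976585, -0.5322245 ]), 'torque': array([0.02579316, 0.05199297, 0.0071731 ]), 'grip_force': 0.0, 'gripper_width': 0.08531593856824668}
```

View pics/top0.png

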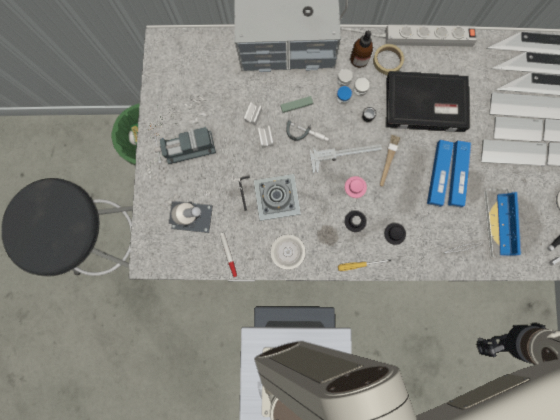

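View pics/side0.png

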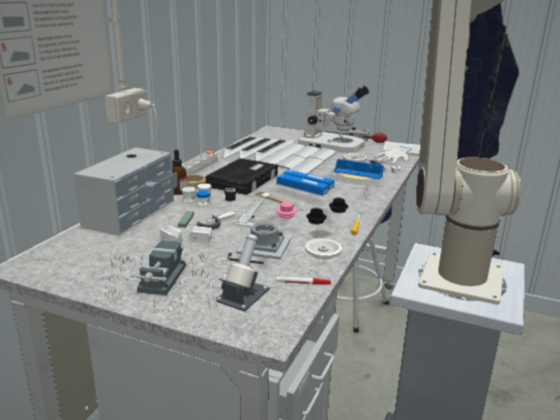

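The top view shows the housing at (276,197), black covers at (356,221) and (396,234), a pink look-alike at (356,187), and the pusher in its rest at (187,213). Next I'll deproject the depth and look at a zoomed crop.

```bash
cat > h.py <<'E'
import cv2,numpy as np
from workcell import viewer
def cam(n):
    m=viewer.camera_model(n); K=np.array(m["intrinsics"]);D=np.array(m["dist_coeffs"],float).ravel()
    return K,D,cv2.Rodrigues(np.array(m["rvec"],float))[0],np.array(m["tvec"],float).ravel()
def cloud(n,d):
    K,D,R,t=cam(n); v,u=np.mgrid[0:420,0:560]
    xy=cv2.undistortPoints(np.stack([u,v],-1).reshape(-1,1,2).astype(float),K,D).reshape(420,560,2)
    P=np.dstack([xy[...,0]*d,xy[...,1]*d,d]); W=(P-t)@R
    W[d==0]=np.nan; return W
def circ(p):
    A=np.c_[2*p,np.ones(len(p))]; s=np.linalg.lstsq(A,(p**2).sum(1),rcond=None)[0]
    return s[:2],np.sqrt(s[2]+s[:2]@s[:2])
E
python3 - <<'E'
from h import *
im=cv2.imread("pics/top0.png"); d=np.load("pics/top0.npy"); W=cloud("top",d)
for n,(u,v) in dict(hous=(276,197),A=(356,221),B=(396,234),pink=(356,187),push=(187,213)).items():
    print(n,W[v,u].round(4))
    c=W[max(v-28,0):v+28,u-28:u+28].reshape(-1,3); 
    print(np.histogram(c[:,2],bins=np.arange(-.005,.17,.005))[0])
def band(u,v,r,z0,z1):
    c=W[v-r:v+r,u-r:u+r].reshape(-1,3); c=c[(c[:,2]>z0)&(c[:,2]<z1)]; return c
for n,(u,v) in dict(A=(356,221),B=(396,234)).items():
    for z0,z1 in((.034,.046),(.012,.026)):
        c=band(u,v,18,z0,z1); 
        if len(c)>3: print(n,z0,len(c),c.mean(0).round(4),((c.max(0)+c.min(0))/2).round(4),np.ptp(c,0).round(4), cv2.minEnclosingCircle((c[:,:2]*1000).astype(np.float32)))
c=band(276,197,24,.053,.067); print("hub",len(c),c.mean(0),cv2.minEnclosingCircle((c[:,:2]*1000).astype(np.float32)))
a=cv2.resize(im[170:260,320:430],None,fx=5,fy=5,interpolation=cv2.INTER_CUBIC)[:450]
b=cv2.resize(im[170:260,160:210],None,fx=5,fy=5,interpolation=cv2.INTER_CUBIC)
cv2.imwrite("pics/crop.png",np.hstack([a[:,:],b]))
E
```

```text
hous [0.5258 0.0596 0.0406]
[538 803 305 395  73 149 136  94  99 177  36  21 129 150   5   0   0   0
   0   0   0   0   0   0   0   0   0   0   0   0   0   0   0   0]
A [ 0.4607 -0.1791  0.0048]
[ 970 1569  157    5   88  189   15    8   35   57    4    0    0    0
    0    0    0    0    0    0    0    0    0    0    0    0    0    0
    0    0    0    0    0    0]
B [ 0.4182 -0.2888  0.0422]
[ 962 1600  154   13   98  115   15    6   49   86   12    0    0    0
    0    0    0    0    0    0    0    0    0    0    0    0    0    0
    0    0    0    0    0    0]
pink [ 0.5585 -0.1768  0.0329]
[ 887 1559  166   21   84  178   18    8   63   90    8    0    0    0
    0    0    0    0    0    0    0    0    0    0    0    0    0    0
    0    0    0    0    0    0]
push [0.4646 0.2997 0.1233]
[ 715 1138  399  109   44   25    4    1    5   12   13   28   51   75
   49   45   50   45   85   48    8    8    9    5    8    9   11   10
   21   41   16    0    0    0]
A 0.034 96 [ 0.4594 -0.1742  0.0406] [ 0.4594 -0.1739  0.0402] [0.0407 0.0408 0.0105] ((459.7705993652344, -174.3493194580078), 20.927352905273438)
A 0.012 226 [ 0.4583 -0.1726  0.021 ] [ 0.4603 -0.174   0.0191] [0.0637 0.0653 0.0135] ((460.24676513671875, -174.4888916015625), 33.14826965332031)
B 0.034 145 [ 0.4226 -0.2894  0.0408] [ 0.423  -0.29    0.0401] [0.0383 0.0361 0.0111] ((422.73138427734375, -289.7386779785156), 20.01446533203125)
B 0.012 211 [ 0.4217 -0.2883  0.0205] [ 0.4237 -0.2903  0.0201] [0.0658 0.0636 0.0116] ((423.2607421875, -289.0774841308594), 33.33341598510742)
hub 295 [0.5324808  0.05847695 0.05999111] ((533.2855834960938, 59.03417205810547), 40.62335205078125)
```

View pics/crop.png

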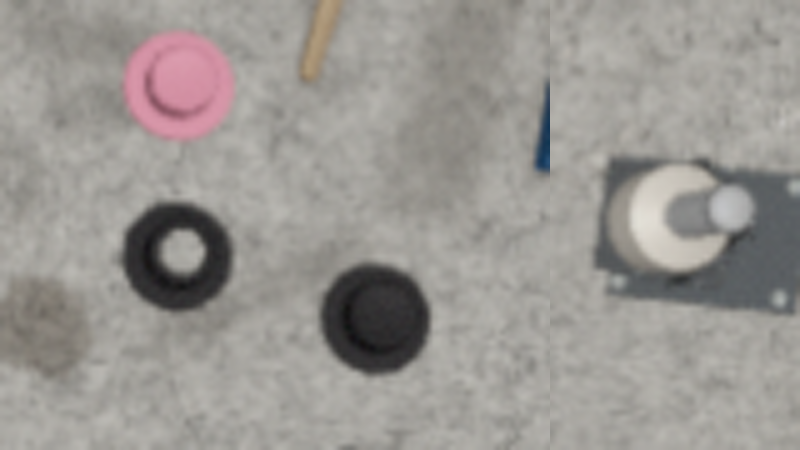

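The crop shows that the cover with the pale shaft hole is A at (356,221), so it is the open one. The closed cover is B at (396,234). The pusher leans right, with its handle end near (196,212). I'll fit revolved profiles to the depth from both cameras.

```bash
cat >> h.py <<'E'
from scipy.optimize import least_squares
from scipy.spatial.transform import Rotation as Ro
def pdist(q,prof):
    best=np.full(len(q),9.)
    for a,b in zip(prof[:-1],prof[1:]):
        a=np.array(a);b=np.array(b);s=np.clip((q-a)@(b-a)/((b-a)@(b-a)),0,1)
        best=np.minimum(best,np.linalg.norm(q-a-s[:,None]*(b-a),axis=1))
    return best
def rz(P,o,a):
    h=(P-o)@a; return np.c_[np.linalg.norm(P-o-h[:,None]*a,axis=1),h]
PUSH=[(.025,0),(.03,0),(.03,.04),(.013,.045),(.013,.12),(0,.12)]
COV=[(.026,0),(.026,.016),(.033,.016),(.033,.0195),(.0205,.0195),(.0205,.04),(0,.04)]
HUB=[(.0375,.03),(.0375,.06),(.0305,.06),(.0275,.057)]
def near(W,c,r,z0,z1):
    P=W.reshape(-1,3); return P[(np.linalg.norm(P[:,:2]-c,axis=1)<r)&(P[:,2]>z0)&(P[:,2]<z1)]
def fitz(P,prof,c,z0=0.):
    f=lambda p:pdist(rz(P,np.array([p[0],p[1],z0+p[2]]),np.array([0,0,1.])),prof)
    s=least_squares(f,[*c,0],loss='soft_l1',f_scale=.001); return s.x,np.median(f(s.x))
def ax(tilt,az): return np.array([np.sin(tilt)*np.cos(az),np.sin(tilt)*np.sin(az),np.cos(tilt)])
def fitp(P,c):
    f=lambda p:pdist(rz(P,np.array([p[0],p[1],p[2]]),ax(p[4],p[3])),PUSH)
    s=least_squares(f,c,loss='soft_l1',f_scale=.001); return s.x,np.median(f(s.x))
def shares(tp,tR,ob):
    R=Ro.from_rotvec(ob["ee_rot"]); return ((R.inv().apply(np.array(tp)-ob["tool_pos"]))/.2).round(4),((R.inv()*tR).as_rotvec()/(2*np.pi)).round(4)
E
python3 - <<'E'
from h import *
from workcell import readout
for n in("top","side"):
    W=cloud(n,np.load(f"pics/{n}0.npy"))
    for k,c in dict(A=(.46,-.174),B=(.423,-.289)).items():
        print(n,k,*fitz(near(W,c,.045,.006,.06),COV,c))
    c=(.533,.059); print(n,"hub",*fitz(near(W,c,.045,.04,.066),HUB,c))
    P=near(W,(.46,.285),.08,.07,.16); print(n,"push",len(P),*fitp(P,[.46,.31,.043,-1.57,.61]))
ob=readout.get_obs(); D=Ro.from_rotvec(ob["ee_rot"]); print(D.as_matrix().round(3))
for z in(.15,.043): print(shares([.423,-.2893,z],D,ob))
E
```

```text
top A [ 0.46035164 -0.17431521  0.00233139] 0.0010931838445486126
top B [ 0.42365508 -0.29182764  0.00170923] 0.0012896097321494927
top hub [ 5.31530261e-01  5.84621583e-02 -3.79412962e-04] 0.002805537110901396
top push 419 [ 0.47470785  0.33798063  0.04411402 -1.6652747   0.61575474] 0.0009014445317624617
side A [ 4.61188575e-01 -1.74418380e-01 -4.09675509e-04] 0.0013102499781273008
side B [ 4.25015633e-01 -2.91483472e-01 -1.91834414e-04] 0.0011431446077056102
side hub [ 0.53323378  0.06069654 -0.00179232] 0.002067275598888173
side push 616 [ 0.47511119  0.33602426  0.04207134 -1.66663899  0.61796551] 0.0012067443906936693
[[ 0.948  0.317 -0.001]
 [ 0.317 -0.948  0.002]
 [ 0.    -0.002 -1.   ]]
(array([ 1.5468, -0.4535,  0.5134]), array([0., 0., 0.]))
(array([ 1.5468, -0.4525,  1.0484]), array([0., 0., 0.]))
```

```bash
python3 -m inch '[[[1,-0.29,0.1],[0,0,0],-1],[[1,-0.29,0.1],[0,0,0],-1],[[1,-0.29,0.1],[0,0,0],-1],[[1,-0.29,0.1],[0,0,0],-1],[[1,-0.29,0.1],[0,0,0],-1]]' 40
python3 -m inch '[[[0.55,-0.15,0.4],[0,0,0],-1],[[0.55,-0.15,0.4],[0,0,0],-1],[[0.55,-0.15,0.4],[0,0,0],-1],[[0.55,-0.15,0.4],[0,0,0],-1],[[0.55,-0.15,0.4],[0,0,0],-1]]'
python3 - <<'E'
from h import *
from workcell import readout
ob=readout.get_obs()
print(ob["t"],ob["tool_pos"],*shares([.4243,-.2915,.043],Ro.from_rotvec([-3.09890444,-.504631746,0]),ob))
E
```

```text
t: 0.6
tool_pos: [0.3328, -0.3525, 0.2323]
ee_rot: [-3.097, -0.514, -0.0]
force: [-0.7, 1.0, -0.1]
gripper_width: 0.0856
grip_force: 0.0
t: 1.1
tool_pos: [0.4242, -0.2919, 0.1524]
ee_rot: [-3.099, -0.507, 0.004]
force: [-0.6, 0.1, 0.8]
gripper_width: 0.0853
grip_force: 0.0
1.1 [ 0.42417783 -0.29191393  0.15236373] [ 0.0024 -0.0008  0.5468] [0.     0.0004 0.0002]
```

```bash
python3 -m inch '[[[0,0,0.3],[0,0,0],-1],[[0,0,0.45],[0,0,0],-1],[[0,0,0.54],[0,0,0],-1],[[0,0,0.54],[0,0,0],-1],[[0,0,0.54],[0,0,0],-1]]' 40
python3 -m inch '[[[0,0,0],[0,0,0],1],[[0,0,0],[0,0,0],1],[[0,0,0],[0,0,0],1],[[0,0,0],[0,0,0],1],[[0,0,0],[0,0,0],1]]' 40
python3 -m inch '[[[0,0,0],[0,0,0],1],[[0,0,0],[0,0,0],1],[[0,0,0],[0,0,0],1],[[0,0,0],[0,0,0],1],[[0,0,0],[0,0,0],1]]' 40
```

```text
t: 1.6
tool_pos: [0.4246, -0.2938, 0.0464]
ee_rot: [3.1, 0.502, 0.001]
force: [-0.0, 0.8, 1.7]
gripper_width: 0.0856
grip_force: 0.0
t: 2.1
tool_pos: [0.4255, -0.2929, 0.0468]
ee_rot: [3.099, 0.505, 0.003]
force: [-1.0, 0.4, 6.3]
gripper_width: 0.0382
grip_force: 39.7
t: 2.6
tool_pos: [0.4255, -0.2929, 0.0468]
ee_rot: [3.099, 0.505, 0.003]
force: [-2.2, 0.5, 5.7]
gripper_width: 0.0386
grip_force: 39.7
```

```bash
python3 -m inch '[[[0,0,-0.05],[0,0,0],1],[[0,0,-0.2],[0,0,0],1],[[0,0,-0.4],[0,0,0],1],[[0,0,-0.6],[0,0,0],1],[[0,0,-0.6],[0,0,0],1]]' 40
python3 - <<'E'
from h import *
from workcell import readout
ob=readout.get_obs()
print(ob["force"],ob["gripper_width"],ob["tool_pos"],*shares([.5337,.0581,.17],Ro.from_rotvec([-3.09890444,-.504631746,0]),ob))
E
```

```text
t: 3.1
tool_pos: [0.428, -0.2946, 0.1721]
ee_rot: [3.092, 0.504, 0.014]
force: [1.2, -0.5, -0.5]
gripper_width: 0.0381
grip_force: 40.3
[ 1.1993385  -0.47793583 -0.45072374] 0.03811969348587211 [ 0.42802582 -0.29458708  0.17208848] [ 1.0607 -1.5046  0.0034] [ 0.0019 -0.0011  0.    ]
```

```bash
python3 -m inch '[[[0.53,-0.75,0],[0,0,0],1],[[0.53,-0.75,0],[0,0,0],1],[[0.53,-0.75,0],[0,0,0],1],[[0.53,-0.75,0],[0,0,0],1],[[0.53,-0.75,0],[0,0,0],1]]'
python3 -m inch '[[[0.53,-0.75,0],[0,0,0],1],[[0.53,-0.75,0],[0,0,0],1],[[0.53,-0.75,0],[0,0,0],1],[[0.53,-0.75,0],[0,0,0],1],[[0.53,-0.75,0],[0,0,0],1]]'
python3 -m inch '[[[0,0,0.1],[0,0,0],1],[[0,0,0.15],[0,0,0],1],[[0,0,0.15],[0,0,0],1],[[0,0,0.15],[0,0,0],1],[[0,0,0.15],[0,0,0],1]]'
python3 - <<'E'
from h import *
from workcell import readout
ob=readout.get_obs()
print(ob["force"],ob["gripper_width"],ob["tool_pos"],ob["joint_velocities"].round(3),*shares([.5337,.0581,.102],Ro.from_rotvec([-3.09890444,-.504631746,0]),ob))
p,d=viewer.snapshot("side"); W=cloud("side",d); np.save("pics/s1.npy",d)
K,D,R,t=cam("side"); uv=cv2.projectPoints(np.array([[ .5337,.058,.1]]),R,t,K,D)[0].ravel().astype(int);print(uv)
u,v=uv; cv2.imwrite("pics/s1.png",cv2.resize(p[v-45:v+45,u-60:u+60,::-1],None,fx=6,fy=6,interpolation=cv2.INTER_CUBIC))
c=ob["tool_pos"][:2]; z=ob["tool_pos"][2]-.0468
P=near(W,c,.042,z-.005,z+.021); print(len(P),z,fitz(P,COV,c,z))
E
```

```text
t: 3.6
tool_pos: [0.4782, -0.1126, 0.1652]
ee_rot: [-3.098, -0.515, -0.0]
force: [0.2, -0.3, -0.9]
gripper_width: 0.0386
grip_force: 40.5
t: 4.1
tool_pos: [0.5315, 0.0626, 0.165]
ee_rot: [-3.099, -0.513, -0.001]
force: [0.2, -0.3, -0.5]
gripper_width: 0.0383
grip_force: 40.6
t: 4.6
tool_pos: [0.531, 0.0587, 0.136]
ee_rot: [3.101, 0.503, 0.002]
force: [-1.0, 0.1, -0.4]
gripper_width: 0.0381
grip_force: 40.6
[-0.96104776  0.09733554 -0.42703828] 0.03814975103220037 [0.53099809 0.05871104 0.13602626] [ 0.007 -0.006  0.006 -0.003 -0.001  0.001] [0.0117 0.0071 0.1701] [ 0.0003 -0.0001 -0.0002]
[264 213]
183 0.08922626064917183 (array([ 0.53141688,  0.05650051, -0.00060877]), np.float64(0.0011538597901832905))
```

View pics/s1.png

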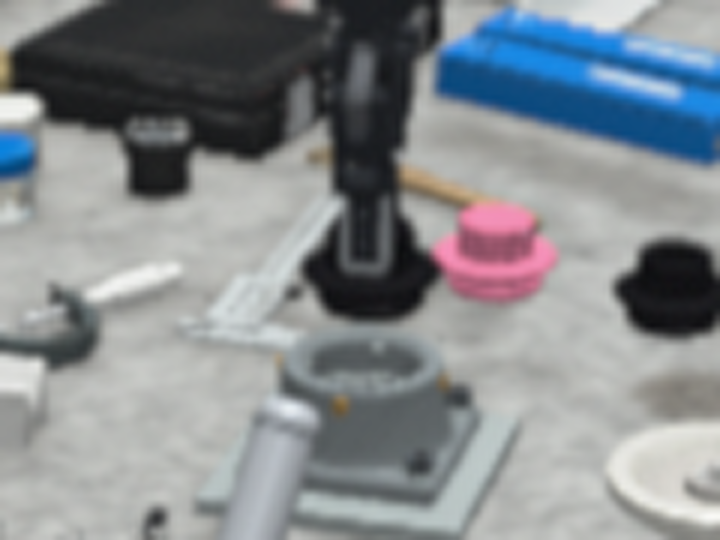

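The side view shows the cover held level above the mouth, at crop (370,265), with the mouth ring at (365,365). I'll refit both in this same frame, leaving out the fingers.

```bash
python3 - <<'E'
from h import *
HUB2=[(.0375,.03),(.0375,.06),(.0305,.06),(.0275,.057),(.0275,.041),(0,.041)]
HUBT=[(.0375,.045),(.0375,.06),(.0305,.06),(.0275,.057)]
for n,f in(("top","top0"),("side","side0"),("side","s1")):
    W=cloud(n,np.load(f"pics/{f}.npy"))
    c=np.array([.5325,.0595])
    for it in range(3):
        P=near(W,c,.042,.048,.066); q=np.linalg.norm(P[:,:2]-c,axis=1); P=P[q>.026]; 
        fz=lambda p:pdist(rz(P,np.array([p[0],p[1],0]),np.array([0,0,1.])),HUBT)
        s=least_squares(fz,c,loss='soft_l1',f_scale=.0007); c=s.x
    A=P[abs(P[:,2]-.06)<.003]
    print(f,"hub",c,np.median(fz(c)),"z",np.median(A[:,2]),len(P))
W=cloud("side",np.load("pics/s1.npy")); z=.0892
P=near(W,(.531,.0587),.04,z-.003,z+.0215)
f=lambda p:pdist(rz(P,np.array([p[0],p[1],z+p[2]]),np.array([0,0,1.])),COV[:5])
s=least_squares(f,[.531,.0587,0],loss='soft_l1',f_scale=.0007);print(s.x,np.median(f(s.x)),len(P))
W=cloud("side",np.load("pics/side0.npy"))
P=near(W,(.4245,-.2915),.04,.006,.0215)
f=lambda p:pdist(rz(P,np.array([p[0],p[1],p[2]]),np.array([0,0,1.])),COV[:5])
s=least_squares(f,[.4245,-.2915,0],loss='soft_l1',f_scale=.0007);print(s.x)
E
```

```text
top0 hub [0.53258581 0.0585699 ] 0.0012736305670797837 z 0.06021495261856084 302
side0 hub [0.53406426 0.05918935] 0.0014915293068735204 z 0.05909834073441676 260
s1 hub [0.53339634 0.05953122] 0.0014509394243101062 z 0.058924027190460235 263
[ 5.31405472e-01  5.64577805e-02 -4.55409109e-04] 0.0012091003383935782 186
[ 4.25474097e-01 -2.91694686e-01  1.95037896e-04]
```

```bash
python3 -m inch '[[[0.013,0,0],[0,0,0],1],[[0.013,0,0.05],[0,0,0],1],[[0.013,0,0.1],[0,0,0],1],[[0.013,0,0.14],[0,0,0],1],[[0.013,0,0.14],[0,0,0],1]]'
python3 -m inch '[[[0,0,0.005],[0,0,0],1],[[0,0,0.01],[0,0,0],1],[[0,0,0.015],[0,0,0],1],[[0,0,0.02],[0,0,0],1],[[0,0,0.02],[0,0,0],1]]'
```

```text
t: 5.15
tool_pos: [0.5315, 0.0601, 0.1052]
ee_rot: [-3.101, -0.505, 0.006]
force: [-0.2, -0.2, -0.8]
gripper_width: 0.0383
grip_force: 40.6
t: 5.65
tool_pos: [0.5331, 0.0602, 0.1034]
ee_rot: [3.101, 0.505, 0.0]
force: [-0.4, -0.8, -1.1]
gripper_width: 0.0384
grip_force: 40.6
```

```bash
python3 -m inch '[[[0,0,0.003],[0,0,0],1],[[0,0,0.006],[0,0,0],1],[[0,0,0.009],[0,0,0],1],[[0,0,0.009],[0,0,0],1],[[0,0,0.009],[0,0,0],1]]'
```

```text
t: 6.15
tool_pos: [0.5332, 0.06, 0.1016]
ee_rot: [3.1, 0.504, 0.001]
force: [0.0, -0.6, 0.2]
gripper_width: 0.0384
grip_force: 40.6
```

```bash
python3 -m inch '[[[0,0,0],[0,0,0],0],[[0,0,0],[0,0,0],-0.3],[[0,0,0],[0,0,0],-1],[[0,0,0],[0,0,0],-1],[[0,0,0],[0,0,0],-1]]'
python3 -m inch '[[[0,0,-0.1],[0,0,0],-1],[[0,0,-0.3],[0,0,0],-1],[[0,0,-0.5],[0,0,0],-1],[[0,0,-0.7],[0,0,0],-1],[[0,0,-0.7],[0,0,0],-1]]'
python3 - <<'E'
from h import *
from workcell import readout
ob=readout.get_obs();print(ob["tool_pos"])
az=-1.666;a=ax(.611,az); rim=np.array([.4749,.337,.043])
W=cloud("side",viewer.snapshot("side")[1])
c=(.5332,.06); P=near(W,c,.042,.065,.1); print(len(P),fitz(P,COV,c,.054))
Z=-a; 
for tw in (0,np.pi/2,np.pi,-np.pi/2):
    X0=np.array([0,0,1.]);X=np.cross(X0,Z);X/=np.linalg.norm(X);Y=np.cross(Z,X)
    R=Ro.from_matrix(np.c_[X,Y,Z])*Ro.from_euler('z',tw)
    print(tw,R.as_rotvec(),(Ro.from_rotvec(ob["ee_rot"]).inv()*R).as_rotvec())
    for s in (.22,.18,.098): print(s,(rim+a*s).round(4),*shares(rim+a*s,R,ob))
E
```

```text
t: 6.65
tool_pos: [0.533, 0.0603, 0.1015]
ee_rot: [-3.101, -0.505, 0.0]
force: [0.4, -0.2, -0.4]
gripper_width: 0.0855
grip_force: 0.0
t: 7.15
tool_pos: [0.5363, 0.0606, 0.2481]
ee_rot: [3.1, 0.505, 0.019]
force: [1.2, -0.0, 0.2]
gripper_width: 0.0854
grip_force: 0.0
[0.53633324 0.06060187 0.24806982]
273 (array([ 0.53386015,  0.05767226, -0.00180859]), np.float64(0.0010461092339179232))
0 [0.14128274 2.96576814 0.93532281] [-0.15810034  0.82248989 -2.60829732]
0.22 [0.4629 0.2114 0.2232] [-0.1106 -0.8316  0.121 ] [-0.0252  0.1309 -0.4151]
0.18 [0.4651 0.2342 0.1904] [-0.066  -0.9369  0.2851] [-0.0252  0.1309 -0.4151]
0.098 [0.4696 0.281  0.1233] [ 0.0255 -1.1527  0.6215] [-0.0252  0.1309 -0.4151]
1.5707963267948966 [-1.97020576 -1.79102874 -0.62134945] [ 0.36031895  0.53180433 -1.11175255]
0.22 [0.4629 0.2114 0.2232] [-0.1106 -0.8316  0.121 ] [ 0.0573  0.0846 -0.1769]
0.18 [0.4651 0.2342 0.1904] [-0.066  -0.9369  0.2851] [ 0.0573  0.0846 -0.1769]
0.098 [0.4696 0.281  0.1233] [ 0.0255 -1.1527  0.6215] [ 0.0573  0.0846 -0.1769]
3.141592653589793 [-2.52815509  0.12043581 -0.03798219] [0.60189322 0.11569689 0.40859333]
0.22 [0.4629 0.2114 0.2232] [-0.1106 -0.8316  0.121 ] [0.0958 0.0184 0.065 ]
0.18 [0.4651 0.2342 0.1904] [-0.066  -0.9369  0.2851] [0.0958 0.0184 0.065 ]
0.098 [0.4696 0.281  0.1233] [ 0.0255 -1.1527  0.6215] [0.0958 0.0184 0.065 ]
-1.5707963267948966 [-1.77185353  1.94911224  0.55879453] [ 0.59500192 -0.40313787  1.92145303]
0.22 [0.4629 0.2114 0.2232] [-0.1106 -0.8316  0.121 ] [ 0.0947 -0.0642  0.3058]
0.18 [0.4651 0.2342 0.1904] [-0.066  -0.9369  0.2851] [ 0.0947 -0.0642  0.3058]
0.098 [0.4696 0.281  0.1233] [ 0.0255 -1.1527  0.6215] [ 0.0947 -0.0642  0.3058]
```

The cover is set in the mouth, with its fit at (.534,.058) and its underside about 53 mm up. Now the pusher.

```bash
python3 -m inch '[[[-0.02,-0.2,0.02],[0.02,0.004,0.013],-1],[[-0.04,-0.4,0.05],[0.04,0.008,0.026],-1],[[-0.08,-0.6,0.08],[0.06,0.011,0.04],-1],[[-0.11,-0.83,0.12],[0.08,0.015,0.053],-1],[[-0.11,-0.83,0.12],[0.0958,0.0184,0.065],-1]]' 80
python3 -m inch '[[[0,0,0],[0,0,0],-1],[[0,0,0],[0,0,0],-1],[[0,0,0],[0,0,0],-1],[[0,0,0],[0,0,0],-1],[[0,0,0],[0,0,0],-1]]'
cat > ps.py <<'E'
from h import *
from workcell import readout
ob=readout.get_obs()
RIM=np.array([.4749,.337,.043]);a=ax(.611,-1.666); R=Ro.from_rotvec([-2.52815509,0.12043581,-0.03798219])
print(ob["t"],ob["tool_pos"].round(4),ob["ee_rot"].round(3),ob["joint_pos"].round(2))
E
python3 - <<'E'
from ps import *
for s in(.22,.15,.094): print(s,*shares(RIM+a*s,R,ob))
W=cloud("top",viewer.snapshot("top")[1]); P=near(W,(.46,.285),.08,.07,.15); print(fitp(P,[.4749,.337,.043,-1.666,.611]))
E
```

```text
t: 7.7
tool_pos: [0.4562, 0.1586, 0.2159]
ee_rot: [-2.501, 0.032, 0.011]
force: [0.5, -0.1, -0.1]
gripper_width: 0.0855
grip_force: 0.0
t: 8.2
tool_pos: [0.4593, 0.1582, 0.218]
ee_rot: [-2.506, 0.027, 0.005]
force: [-0.3, -0.0, 0.2]
gripper_width: 0.0855
grip_force: 0.0
8.2 [0.4593 0.1582 0.218 ] [-2.506  0.027  0.005] [-0.02  0.22 -0.26  1.1   0.64  3.14]
0.22 [ 0.0127 -0.2297  0.1368] [-0.0038  0.0084  0.009 ]
0.15 [ 0.0308 -0.2207  0.4862] [-0.0038  0.0084  0.009 ]
0.094 [ 0.0454 -0.2136  0.7657] [-0.0038  0.0084  0.009 ]
(array([ 0.4745011 ,  0.33754584,  0.04443213, -1.66795142,  0.6150092 ]), np.float64(0.0008439459416690678))
```

Joint 6 has reached its limit, so I'll turn the grasp 90° the other way, which makes the fingers close horizontally.

```bash
sed -i 's/R=Ro.from_rotvec.*/R=Ro.from_rotvec([-1.97020576,-1.79102874,-0.62134945])/' ps.py
python3 - <<'E'
from ps import *
for s in(.22,.15,.094): print(s,*shares(RIM+a*s,R,ob))
E
```

```text
8.25 [0.4592 0.1582 0.2179] [-2.506  0.028  0.005] [-0.02  0.22 -0.26  1.1   0.64  3.14]
0.22 [ 0.0133 -0.2301  0.1367] [-0.0095  0.0035 -0.241 ]
0.15 [ 0.0315 -0.2211  0.4861] [-0.0095  0.0035 -0.241 ]
0.094 [ 0.0461 -0.2139  0.7656] [-0.0095  0.0035 -0.241 ]
```

```bash
python3 -m inch '[[[0.013,-0.23,0.13],[-0.005,0.002,-0.12],-1],[[0.013,-0.23,0.13],[-0.005,0.002,-0.12],-1],[[0.013,-0.23,0.13],[-0.005,0.002,-0.12],-1],[[0.013,-0.23,0.13],[-0.005,0.002,-0.12],-1],[[0.013,-0.23,0.13],[-0.005,0.002,-0.12],-1]]'
python3 -m inch '[[[0,0,0],[0,0,-0.12],-1],[[0,0,0],[0,0,-0.12],-1],[[0,0,0],[0,0,-0.12],-1],[[0,0,0],[0,0,-0.12],-1],[[0,0,0],[0,0,-0.12],-1]]'
python3 -m inch '[[[0,0,0],[0,0,0],-1],[[0,0,0],[0,0,0],-1],[[0,0,0],[0,0,0],-1],[[0,0,0],[0,0,0],-1],[[0,0,0],[0,0,0],-1]]'
python3 - <<'E'
from ps import *
for s in(.22,.15,.094): print(s,*shares(RIM+a*s,R,ob))
E
```

```text
t: 8.75
tool_pos: [0.4625, 0.2106, 0.2241]
ee_rot: [-2.394, -0.909, -0.32]
force: [-0.2, 0.9, -0.8]
gripper_width: 0.0853
grip_force: 0.0
t: 9.25
tool_pos: [0.4626, 0.2104, 0.2241]
ee_rot: [-1.958, -1.78, -0.588]
force: [0.3, 0.6, -0.6]
gripper_width: 0.0854
grip_force: 0.0
t: 9.75
tool_pos: [0.4625, 0.21, 0.2239]
ee_rot: [-1.964, -1.771, -0.586]
force: [0.2, -0.3, -0.8]
gripper_width: 0.0853
grip_force: 0.0
9.75 [0.4625 0.21   0.2239] [-1.964 -1.771 -0.586] [ 0.11  0.19 -0.28  1.    0.6   1.81]
0.22 [0.0037 0.0016 0.0066] [-0.0048 -0.     -0.0028]
0.15 [0.0038 0.0121 0.3564] [-0.0048 -0.     -0.0028]
0.094 [0.0038 0.0205 0.6363] [-0.0048 -0.     -0.0028]
```

```bash
python3 -m inch '[[[0.004,0.006,0.15],[-0.005,0,-0.003],-1],[[0.004,0.012,0.3],[-0.005,0,-0.003],-1],[[0.004,0.015,0.45],[-0.005,0,-0.003],-1],[[0.004,0.015,0.45],[-0.005,0,-0.003],-1],[[0.004,0.015,0.45],[-0.005,0,-0.003],-1]]'
python3 - <<'E'
from ps import *
print(*shares(RIM+a*.094,R,ob))
E
```

```text
t: 10.25
tool_pos: [0.4673, 0.2621, 0.1503]
ee_rot: [-1.969, -1.793, -0.622]
force: [-0.1, -1.4, 0.6]
gripper_width: 0.0856
grip_force: 0.0
10.25 [0.4673 0.2621 0.1503] [-1.969 -1.793 -0.622] [ 0.22  0.27 -0.4   0.69  0.58  1.95]
[0.0004 0.0023 0.1853] [-0.      0.      0.0003]
```

```bash
python3 -m inch '[[[0,0.002,0.1],[0,0,0],-1],[[0,0.002,0.185],[0,0,0],-1],[[0,0.002,0.185],[0,0,0],-1],[[0,0.002,0.185],[0,0,0],0],[[0,0.002,0.185],[0,0,0],0.1]]' 80
python3 -m inch '[[[0,0,0],[0,0,0],1],[[0,0,0],[0,0,0],1],[[0,0,0],[0,0,0],1],[[0,0,0],[0,0,0],1],[[0,0,0],[0,0,0],1]]' 80
python3 - <<'E'
from ps import *
print(ob["force"],*shares(RIM+a*.094,R,ob))
E
```

```text
t: 10.75
tool_pos: [0.4713, 0.2828, 0.1217]
ee_rot: [-1.97, -1.793, -0.627]
force: [-0.9, -0.6, -0.7]
gripper_width: 0.0591
grip_force: 0.0
t: 11.25
tool_pos: [0.4704, 0.2829, 0.1211]
ee_rot: [-1.97, -1.793, -0.625]
force: [-1.8, -3.6, 5.5]
gripper_width: 0.0246
grip_force: 77.9
11.25 [0.4704 0.2829 0.1211] [-1.97  -1.793 -0.625] [ 0.26  0.32 -0.43  0.58  0.57  2.  ]
[-1.80824541 -3.60369682  5.45723807] [-0.002  -0.0034  0.0056] [ 0.0004 -0.0001  0.0003]
```

```bash
python3 -m inch '[[[0,0,-0.05],[0,0,0],1],[[0,0,-0.15],[0,0,0],1],[[0,0,-0.3],[0,0,0],1],[[0,0,-0.45],[0,0,0],1],[[0,0,-0.5],[0,0,0],1]]' 80
python3 -m inch '[[[0,0,0],[0,0,0],1],[[0,0,0],[0,0,0],1],[[0,0,0],[0,0,0],1],[[0,0,0],[0,0,0],1],[[0,0,0],[0,0,0],1]]'
python3 - <<'E'
from ps import *
Z=-a; v=np.cross(Z,[0,0,-1.]); v=v/np.linalg.norm(v)*np.arccos(-Z[2])
V=Ro.from_rotvec(v)*R; print(V.as_rotvec(), ob["gripper_width"],ob["force"])
print(*shares([.5335,.0590,.060+.010+.094+.08],V,ob))
p,d=viewer.snapshot("side");W=cloud("side",d)
r=ob["tool_pos"]-.094*a; P=near(W,r[:2]+.06*a[:2],.08,r[2]-.03,r[2]+.075); x,m=fitp(P,[*r,-1.666,.611]); print(r,x,m,len(P))
E
```

```text
t: 11.75
tool_pos: [0.4655, 0.2247, 0.2044]
ee_rot: [-1.972, -1.794, -0.627]
force: [0.6, 0.2, -3.1]
gripper_width: 0.0242
grip_force: 79.7
t: 12.25
tool_pos: [0.464, 0.2264, 0.2012]
ee_rot: [-1.969, -1.793, -0.621]
force: [-0.5, 0.3, -2.6]
gripper_width: 0.0243
grip_force: 79.7
12.25 [0.464  0.2264 0.2012] [-1.969 -1.793 -0.621] [ 0.15  0.2  -0.34  0.87  0.59  1.86]
[2.32462988e+00 2.11322036e+00 3.90800554e-09] 0.02433177887525338 [-0.48762413  0.31008804 -2.60688768]
[-0.5335  0.4241 -0.6343] [ 0.     -0.0972  0.0003]
[0.46917192 0.28006715 0.124195  ] [ 0.46929481  0.27795752  0.12273435 -1.71010646  0.59607214] 0.0012749193198756835 744
```

```bash
python3 -m inch '[[[-0.1,0.08,-0.13],[0,-0.02,0],1],[[-0.21,0.17,-0.25],[0,-0.04,0],1],[[-0.32,0.25,-0.38],[0,-0.06,0],1],[[-0.43,0.34,-0.51],[0,-0.08,0],1],[[-0.53,0.424,-0.63],[0,-0.097,0],1]]'
python3 -m inch '[[[0,0,0],[0,0,0],1],[[0,0,0],[0,0,0],1],[[0,0,0],[0,0,0],1],[[0,0,0],[0,0,0],1],[[0,0,0],[0,0,0],1]]'
cat > pv.py <<'E'
from ps import *
V=Ro.from_rotvec([2.32462988,2.11322036,0])
E
python3 - <<'E'
from pv import *
print(*shares([.5333,.0598,.2],V,ob), Ro.from_rotvec(ob["ee_rot"]).as_matrix()[:,2].round(4),ob["force"])
W=cloud("side",viewer.snapshot("side")[1])
r=ob["tool_pos"]-[0,0,.094]; P=near(W,r[:2],.045,r[2]-.004,r[2]+.07)
f=lambda p:pdist(rz(P,np.array([p[0],p[1],p[2]]),ax(1,0)*0+np.array([p[3],p[4],1])/np.sqrt(1+p[3]**2+p[4]**2)),PUSH)
s=least_squares(f,[*r,0,0],loss='soft_l1',f_scale=.001);print(len(P),r,s.x)
c=(.5333,.0598);P=near(W,c,.042,.065,.1); print(len(P),fitz(P,COV,c,.054))
E
```

```text
t: 12.8
tool_pos: [0.5351, 0.0591, 0.2457]
ee_rot: [2.32, 2.112, 0.002]
force: [0.6, 0.3, -3.5]
gripper_width: 0.0245
grip_force: 79.6
t: 13.3
tool_pos: [0.5334, 0.06, 0.2445]
ee_rot: [-2.323, -2.115, -0.004]
force: [0.2, 1.2, -2.7]
gripper_width: 0.0243
grip_force: 79.7
13.3 [0.5334 0.06   0.2445] [-2.323 -2.115 -0.004] [0.11 0.32 0.08 1.34 0.   1.78]
[-0.0014 -0.0007  0.2224] [ 0.0003 -0.0003  0.0002] [ 0.002   0.0019 -1.    ] [ 0.23140787  1.15575892 -2.68769972]
496 [0.53337114 0.05997686 0.15047804] [ 0.53332454  0.0583667   0.14905302  0.00407267 -0.00182944]
274 (array([ 0.5340477 ,  0.05734207, -0.00187694]), np.float64(0.0012183201211393678))
```

```bash
python3 -m inch '[[[0,0,0.1],[0,0,0],1],[[0,0,0.2],[0,0,0],1],[[0,0,0.28],[0,0,0],1],[[0,0,0.34],[0,0,0],1],[[0,0,0.34],[0,0,0],1]]' 110
python3 -m inch '[[[0,0,0.01],[0,0,0],1],[[0,0,0.02],[0,0,0],1],[[0,0,0.03],[0,0,0],1],[[0,0,0.03],[0,0,0],1],[[0,0,0.03],[0,0,0],1]]' 110
```

```text
t: 13.85
tool_pos: [0.5328, 0.0597, 0.1749]
ee_rot: [-2.322, -2.113, 0.0]
force: [-0.5, -1.1, -2.5]
gripper_width: 0.0237
grip_force: 108.0
t: 14.35
tool_pos: [0.5343, 0.0598, 0.171]
ee_rot: [2.323, 2.114, 0.005]
force: [-0.8, -0.6, -2.9]
gripper_width: 0.0241
grip_force: 108.0
```

```bash
python3 -m inch '[[[0,0,0.005],[0,0,0],1],[[0,0,0.01],[0,0,0],1],[[0,0,0.015],[0,0,0],1],[[0,0,0.02],[0,0,0],1],[[0,0,0.025],[0,0,0],1]]' 110
python3 -m inch '[[[0,0,0.008],[0,0,0],1],[[0,0,0.016],[0,0,0],1],[[0,0,0.024],[0,0,0],1],[[0,0,0.024],[0,0,0],1],[[0,0,0.024],[0,0,0],1]]' 110
```

```text
t: 14.85
tool_pos: [0.5344, 0.0599, 0.1668]
ee_rot: [2.323, 2.113, 0.006]
force: [-2.4, -1.1, 7.4]
gripper_width: 0.0239
grip_force: 108.4
t: 15.35
tool_pos: [0.5338, 0.0598, 0.1601]
ee_rot: [-2.324, -2.114, -0.003]
force: [-0.1, -0.2, -2.2]
gripper_width: 0.024
grip_force: 108.0
```

```bash
python3 -m inch '[[[0,0,0.005],[0,0,0],1],[[0,0,0.01],[0,0,0],1],[[0,0,0.015],[0,0,0],1],[[0,0,0.02],[0,0,0],1],[[0,0,0.02],[0,0,0],1]]' 110
```

```text
t: 15.85
tool_pos: [0.5341, 0.0599, 0.1583]
ee_rot: [2.323, 2.114, 0.006]
force: [-3.1, -0.2, 6.2]
gripper_width: 0.0238
grip_force: 108.3
```

```bash
python3 -m inch '[[[0,0,0.005],[0,0,0],1],[[0,0,0.01],[0,0,0],1],[[0,0,0.015],[0,0,0],1],[[0,0,0.02],[0,0,0],1],[[0,0,0.02],[0,0,0],1]]' 110
```

```text
t: 16.35
tool_pos: [0.5342, 0.06, 0.1582]
ee_rot: [2.321, 2.113, 0.01]
force: [-10.6, 0.6, 25.5]
gripper_width: 0.0238
grip_force: 110.8
```

It stopped firm at 25 N, so the cover looks seated. I'll raise the pusher and check.

```bash
python3 -m inch '[[[0,0,-0.05],[0,0,0],1],[[0,0,-0.15],[0,0,0],1],[[0,0,-0.3],[0,0,0],1],[[0,0,-0.45],[0,0,0],1],[[0,0,-0.49],[0,0,0],1]]' 80
python3 -m inch '[[[0,0,0],[0,0,0],1],[[0,0,0],[0,0,0],1],[[0,0,0],[0,0,0],1],[[0,0,0],[0,0,0],1],[[0,0,0],[0,0,0],1]]'
python3 - <<'E'
from pv import *
G=np.array([.4704,.2829,.1211]);GR=Ro.from_rotvec([-1.97,-1.793,-.625])
for s in(.12,.1): print(s,*shares(G+a*s,GR,ob))
p,d=viewer.snapshot("side");W=cloud("side",d)
r=ob["tool_pos"]-[0,0,.094]; P=near(W,r[:2],.045,r[2]-.004,r[2]+.07)
f=lambda p:pdist(rz(P,np.array([p[0],p[1],p[2]]),np.array([p[3],p[4],1])/np.sqrt(1+p[3]**2+p[4]**2)),PUSH)
s=least_squares(f,[*r,0,0],loss='soft_l1',f_scale=.001);print(len(P),r,s.x)
c=(.5333,.0598);P=near(W,c,.042,.061,.1); print(len(P),fitz(P,COV,c,.044))
u,v=264,225; cv2.imwrite("pics/s2.png",cv2.resize(p[v-45:v+45,u-60:u+60,::-1],None,fx=6,fy=6,interpolation=cv2.INTER_CUBIC))
E
```

```text
t: 16.85
tool_pos: [0.5359, 0.0598, 0.2543]
ee_rot: [2.32, 2.111, 0.013]
force: [0.8, 0.3, -3.0]
gripper_width: 0.0239
grip_force: 107.5
t: 17.35
tool_pos: [0.5335, 0.0597, 0.2498]
ee_rot: [-2.323, -2.114, -0.002]
force: [0.3, 0.1, -2.4]
gripper_width: 0.024
grip_force: 107.5
17.35 [0.5335 0.0597 0.2498] [-2.323e+00 -2.114e+00 -2.000e-03] [0.11 0.31 0.1  1.35 0.   1.78]
0.12 [ 0.7372 -0.4195  0.153 ] [-0.0005  0.0971 -0.    ]
0.1 [ 0.7945 -0.4195  0.2349] [-0.0005  0.0971 -0.    ]
492 [0.5335031  0.05965422 0.1558427 ] [0.53353838 0.05777415 0.15446068 0.00084334 0.00289448]
247 (array([ 0.53453722,  0.05832694, -0.00077093]), np.float64(0.0010383564635512814))
```

View pics/s2.png

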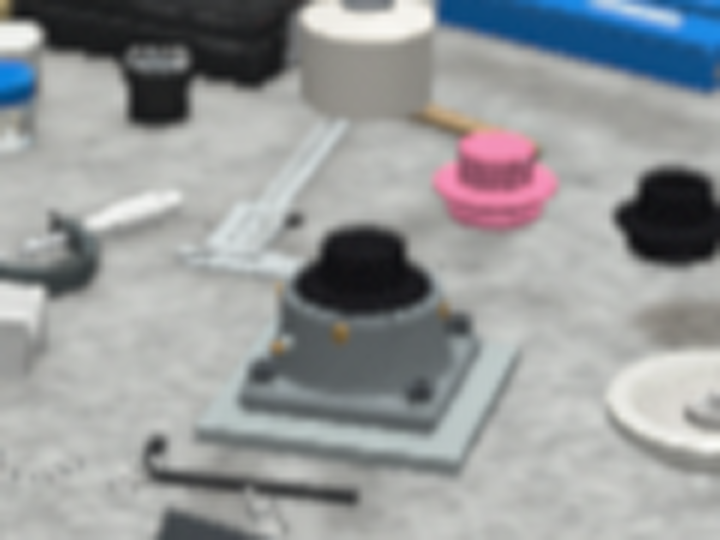

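The side view shows the cover fully down, its flange on the hub ring at (365,290), with the pusher raised above. Next I'll take the pusher back.

```bash
python3 -m inch '[[[0.15,-0.08,0],[0,0.02,0],1],[[0.3,-0.17,0.02],[0,0.04,0],1],[[0.44,-0.25,0.06],[0,0.06,0],1],[[0.59,-0.34,0.11],[0,0.08,0],1],[[0.737,-0.42,0.153],[0,0.097,0],1]]' 80
python3 -m inch '[[[0,0,0],[0,0,0],1],[[0,0,0],[0,0,0],1],[[0,0,0],[0,0,0],1],[[0,0,0],[0,0,0],1],[[0,0,0],[0,0,0],1]]'
cat > pg.py <<'E'
from ps import *
G=np.array([.4704,.2829,.1211]);GR=Ro.from_rotvec([-1.97,-1.793,-.625])
for s in(.12,.02,.0): print(s,*shares(G+a*s,GR,ob))
E
python3 -c "
from pg import *
print(ob['force'])"
```

```text
t: 17.9
tool_pos: [0.4636, 0.2147, 0.2201]
ee_rot: [-1.969, -1.791, -0.627]
force: [0.5, 0.1, -3.1]
gripper_width: 0.024
grip_force: 107.4
t: 18.4
tool_pos: [0.4654, 0.2142, 0.2211]
ee_rot: [-1.97, -1.794, -0.626]
force: [-0.1, 0.3, -3.0]
gripper_width: 0.0237
grip_force: 107.1
18.4 [0.4654 0.2142 0.2211] [-1.97  -1.794 -0.626] [ 0.12  0.18 -0.31  0.94  0.59  1.83]
0.12 [-0.0049 -0.0079  0.0071] [0.0001 0.0001 0.0001]
0.02 [-0.0049 -0.0095  0.5071] [0.0001 0.0001 0.0001]
0.0 [-0.0049 -0.0099  0.6071] [0.0001 0.0001 0.0001]
[-0.13918218  0.25344062 -3.03300495]
```

```bash
python3 -m inch '[[[0.005,-0.009,0.15],[0,0,0],1],[[0.005,-0.009,0.3],[0,0,0],1],[[0.005,-0.009,0.42],[0,0,0],1],[[0.005,-0.009,0.5],[0,0,0],1],[[0.005,-0.009,0.5],[0,0,0],1]]' 80
python3 -m inch '[[[0,0,0],[0,0,0],1],[[0,0,0],[0,0,0],1],[[0,0,0.02],[0,0,0],1],[[0,0,0.04],[0,0,0],1],[[0,0,0.04],[0,0,0],1]]'
python3 -c "
from pg import *
print(ob['force'])"
```

```text
t: 18.9
tool_pos: [0.4681, 0.2733, 0.1379]
ee_rot: [-1.968, -1.794, -0.622]
force: [0.1, -0.2, -2.7]
gripper_width: 0.0237
grip_force: 107.1
t: 19.4
tool_pos: [0.4686, 0.2769, 0.1323]
ee_rot: [-1.97, -1.793, -0.624]
force: [0.4, -0.2, -3.0]
gripper_width: 0.0237
grip_force: 107.2
19.4 [0.4686 0.2769 0.1323] [-1.97  -1.793 -0.624] [ 0.25  0.3  -0.42  0.62  0.57  1.98]
0.12 [-0.0072  0.0068 -0.5366] [-0.0001  0.0001  0.    ]
0.02 [-0.0072  0.006  -0.0366] [-0.0001  0.0001  0.    ]
0.0 [-0.0072  0.0058  0.0634] [-0.0001  0.0001  0.    ]
[ 0.43589639 -0.18706084 -2.95424761]
```

```bash
python3 -m inch '[[[-0.002,0.005,0.015],[0,0,0],1],[[-0.004,0.005,0.03],[0,0,0],1],[[-0.005,0.005,0.045],[0,0,0],1],[[-0.006,0.005,0.058],[0,0,0],1],[[-0.006,0.005,0.058],[0,0,0],1]]' 80
python3 -c "
from pg import *
print(ob['force'])"
```

```text
t: 19.9
tool_pos: [0.4702, 0.2828, 0.122]
ee_rot: [-1.969, -1.794, -0.624]
force: [1.0, -0.6, -3.2]
gripper_width: 0.0239
grip_force: 107.2
19.9 [0.4702 0.2828 0.122 ] [-1.969 -1.794 -0.624] [ 0.26  0.31 -0.43  0.59  0.57  2.  ]
0.12 [-0.0021  0.0018 -0.5959] [-0.0002  0.      0.0001]
0.02 [-0.0022  0.0011 -0.0959] [-0.0002  0.      0.0001]
0.0 [-0.0022  0.001   0.0041] [-0.0002  0.      0.0001]
[ 0.98279315 -0.58914686 -3.24575869]
```

```bash
python3 -m inch '[[[-0.002,0,0.004],[0,0,0],1],[[-0.002,0,0.008],[0,0,0],1],[[-0.002,0,0.008],[0,0,0],1],[[-0.002,0,0.008],[0,0,0],1],[[-0.002,0,0.008],[0,0,0],1]]' 80
python3 -c "
from pg import *
print(ob['force'])"
```

```text
t: 20.4
tool_pos: [0.4703, 0.2831, 0.1213]
ee_rot: [-1.97, -1.793, -0.625]
force: [-2.0, -5.0, 4.5]
gripper_width: 0.024
grip_force: 107.8
20.4 [0.4703 0.2831 0.1213] [-1.97  -1.793 -0.625] [ 0.26  0.32 -0.43  0.58  0.57  2.  ]
0.12 [-0.0009  0.0016 -0.5995] [-0.0001 -0.      0.    ]
0.02 [-0.0012  0.0006 -0.0995] [-0.0001 -0.      0.    ]
0.0 [-0.0013  0.0003  0.0005] [-0.0001 -0.      0.    ]
[-1.96394476 -5.04790307  4.47826806]
```

The pusher is down on the foot, at the same pose and force as when I grasped it. I'll release it slowly and withdraw along the axis.

```bash
python3 -m inch '[[[0,0,0],[0,0,0],0.4],[[0,0,0],[0,0,0],0.2],[[0,0,0],[0,0,0],-0.5],[[0,0,0],[0,0,0],-1],[[0,0,0],[0,0,0],-1]]' 40
python3 -m inch '[[[0,0,0],[0,0,0],-1],[[0,0,-0.1],[0,0,0],-1],[[0,0,-0.3],[0,0,0],-1],[[0,0,-0.5],[0,0,0],-1],[[0,0,-0.7],[0,0,0],-1]]'
python3 -m inch '[[[0,0,0],[0,0,0],-1],[[0,0,0],[0,0,0],-1],[[0,0,0],[0,0,0],-1],[[0,0,0],[0,0,0],-1],[[0,0,0],[0,0,0],-1]]'
python3 - <<'E'
from ps import *
print(ob["force"],a)
for n in("side","top"):
    p,d=viewer.snapshot(n);W=cloud(n,d)
    P=near(W,(.46,.285),.08,.07,.15); print(fitp(P,[*RIM,-1.666,.611]))
    for k,c in dict(A=(.46,-.174)).items(): print(fitz(near(W,c,.045,.006,.06),COV,c))
    if n=="side":
        P=near(W,(.5333,.0598),.042,.061,.1); print(fitz(P,COV,(.5333,.0598),.044)); cv2.imwrite("pics/s3.png",p[:,:,::-1])
E
```

```text
t: 20.9
tool_pos: [0.4703, 0.2834, 0.1207]
ee_rot: [-1.969, -1.794, -0.624]
force: [0.1, 0.3, 0.7]
gripper_width: 0.0758
grip_force: 0.0
t: 21.4
tool_pos: [0.4619, 0.2026, 0.2365]
ee_rot: [-1.969, -1.794, -0.623]
force: [1.2, -0.8, 0.7]
gripper_width: 0.0854
grip_force: 0.0
t: 21.9
tool_pos: [0.4616, 0.2037, 0.2341]
ee_rot: [-1.968, -1.793, -0.62]
force: [0.2, -0.5, 0.6]
gripper_width: 0.0855
grip_force: 0.0
21.9 [0.4616 0.2037 0.2341] [-1.968 -1.793 -0.62 ] [ 0.1   0.16 -0.29  0.99  0.6   1.8 ]
[ 0.24526233 -0.47452693  0.56711214] [-0.05453462 -0.57108891  0.81907474]
(array([ 0.47488238,  0.33589374,  0.042277  , -1.65774051,  0.61547381]), np.float64(0.0010880323834268069))
(array([ 0.46074262, -0.17428307, -0.00064381]), np.float64(0.00134244803969784))
(array([ 0.5344376 ,  0.05748138, -0.00091197]), np.float64(0.000988955383614822))
(array([ 0.47465504,  0.33773888,  0.0444885 , -1.66470628,  0.6157678 ]), np.float64(0.0008791853429673049))
(array([ 0.45963964, -0.17359151,  0.00199075]), np.float64(0.001151310639225099))
```

View pics/s3.png

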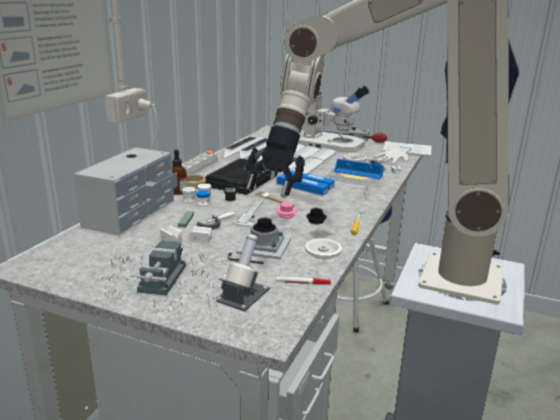

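The pusher is back in its rest at (240,278), matching its first fit to within 1 mm. The cover is home in the housing at (265,232), the open cover at (317,214) hasn't moved, and the gripper is clear.

```bash
python3 -c "
from workcell import ctrl
print(ctrl.finish_job())"
```

```text
the job is handed in; nothing more can be done
None
```

The job is handed in at about 22 s: the closed cover is snapped home in the housing, the pusher is back in its rest within about 1 mm of where it was, and the open cover was left where it lay; the hand-in gave no verdict.

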